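# Press battery pack end caps home and box them

## Task

Push both orange end caps of every battery pack fully home by pressing each end of the pack squarely against the bent steel bracket, turning the pack in between; only the bracket may push a cap in, not the fingers or anything else. Lay the finished packs flat side by side in the open blue case, then swing its lid fully shut so that its tab drops behind the rim, without disturbing the meter, spool and bowl.

Things in the scene. Friction and masses are not known exactly. Their poses are not given: they have to be found in the camera images.
- packa: rechargeable battery pack lying flat: black plastic body with a green band, 84 mm long (its x axis) x 40 mm wide (y) x 40 mm high, about 0.36 kg, with an orange end cap at each end (cap 8 mm thick, 38 x 38 mm). Overall 100 mm long with both caps home, up to 118 mm with both proud. Origin: centre of the underside. May be absent.
- packa_mid (a point): middle of the body of packa, 20 mm above its underside
- packa_cap1 (a joint): how far the orange cap on the +x end of packa stands proud, m: 0 fully home, 0.006 to 0.0085 at the start (a yellow sleeve then shows between cap and body). It slides along the pack's x, needs about 6 N along that line to move and stays where it is left; a hard stop at 0
- packa_cap2 (a joint): how far the orange cap on the -x end of packa stands proud, m: 0 fully home, 0.006 to 0.0085 at the start (a yellow sleeve then shows between cap and body). It slides along the pack's x, needs about 6 N along that line to move and stays where it is left; a hard stop at 0
- packb: rechargeable battery pack lying flat: black plastic body with a green band, 84 mm long (its x axis) x 40 mm wide (y) x 40 mm high, about 0.36 kg, with an orange end cap at each end (cap 8 mm thick, 38 x 38 mm). Overall 100 mm long with both caps home, up to 118 mm with both proud. Origin: centre of the underside. May be absent.
- packb_mid (a point): middle of the body of packb, 20 mm above its underside
- packb_cap1 (a joint): how far the orange cap on the +x end of packb stands proud, m: 0 fully home, 0.006 to 0.0085 at the start (a yellow sleeve then shows between cap and body). It slides along the pack's x, needs about 6 N along that line to move and stays where it is left; a hard stop at 0
- packb_cap2 (a joint): how far the orange cap on the -x end of packb stands proud, m: 0 fully home, 0.006 to 0.0085 at the start (a yellow sleeve then shows between cap and body). It slides along the pack's x, needs about 6 N along that line to move and stays where it is left; a hard stop at 0
- packc: rechargeable battery pack lying flat: black plastic body with a green band, 84 mm long (its x axis) x 40 mm wide (y) x 40 mm high, about 0.36 kg, with an orange end cap at each end (cap 8 mm thick, 38 x 38 mm). Overall 100 mm long with both caps home, up to 118 mm with both proud. Origin: centre of the underside. May be absent.
- packc_mid (a point): middle of the body of packc, 20 mm above its underside
- packc_cap1 (a joint): how far the orange cap on the +x end of packc stands proud, m: 0 fully home, 0.006 to 0.0085 at the start (a yellow sleeve then shows between cap and body). It slides along the pack's x, needs about 6 N along that line to move and stays where it is left; a hard stop at 0
- packc_cap2 (a joint): how far the orange cap on the -x end of packc stands proud, m: 0 fully home, 0.006 to 0.0085 at the start (a yellow sleeve then shows between cap and body). It slides along the pack's x, needs about 6 N along that line to move and stays where it is left; a hard stop at 0
- bracket: fixed bent steel bracket, an upright L of 6 mm plate, 50 mm high. Origin: inner corner at table level. One leg runs from the origin 140 mm along +y, its inner face (plane x = 0) looks along -x; the other runs 140 mm along -x, its inner face (plane y = 0) looks along +y. Work is pushed against the inner faces; the plate lies behind them, with low bolted feet outside
- leg_a (a point): on the inner face that looks along the bracket's -x: 85 mm from the corner, 20 mm above the table; axes as the bracket's
- leg_b (a point): on the inner face that looks along the bracket's +y: 85 mm from the corner, 20 mm above the table; axes as the bracket's
- case: fixed blue open case with a hinged lid, outer 130 (x) x 240 (y) x 66 mm high, walls and floor 5 mm (inside 120 x 230 x 61 mm deep). Origin: centre of the underside; lid hinge along its +x rim. Three packs lie in it side by side, long way along the case's x, 72 mm apart leaves room for the fingers
- case_in (a point): centre of the inner floor of the case, 5 mm above the table; axes as the case's
- lid (a joint): lid angle, rad: 0 shut, grows as it opens; 1.62 to 1.9 at the start (leaning back past upright), hard stops at 0 and 2.0. Stiff hinge (about 0.16 N m of friction): the lid stays where it is left. A steel tab under the middle of its free edge (44 mm wide, hangs 17 mm down, about 10 mm inside the front wall) drops behind the front (-x) rim over the last 0.12 rad
- lid_hinge (a point): middle of the hinge line, on the case's +x rim 66 mm above the table. Shut, the lid (130 x 240 x 5 mm plate) runs from here along the case's -x, its underside at this height; axes turn with the lid (its -x points to the free edge, its z out of the outer face)
- lid_lip (a point): end of the black lip in the middle of the lid's free edge, 155 mm from the hinge line, 60 mm wide along the hinge direction, 8 mm thick, flush with the outer face, stands 25 mm past the edge
- meter: bystander: yellow and black multimeter lying flat, 85 x 160 x 38 mm, origin under its centre
- spool: bystander: red wire spool, 72 mm diameter, 54 mm high, origin under its centre
- bowl: bystander: black bowl, 110 mm across, 45 mm high, origin under its centre
There are look-alikes about, which are no part of the job. What is shaped like the packa but brown or red is not meant.

How it is judged:
By the outcome, as a careful person would: the job done as asked, in the order asked, and still so for the second after the job is handed in, with the robot touching nothing.
Of packa, packb, packc only 2 to 3 are there at a start; the rules pass over those that are not, and their reading is None.
At some moment in a run one of packa, packb, packc may be knocked a few centimetres aside while the robot is not near it.
Once in a run the grip may slacken for a moment while it holds something.
It also fails if it takes over 210 s, if anything falls off the work surface, if the arm or the gripper's body presses on something with over 40 N, if the wrist force passes 120 N, or if a joint passes its speed limit or range.

## Robot

A 7-joint arm with a two-finger parallel gripper is mounted at the origin on the work surface. World frame = base frame: x ahead of the robot, y to its left, z up, the work surface at z = 0. Lengths are in m, angles in rad, forces in N, time in s.
With the tool pointing down it reaches from about 0.4 to 0.925 m from the base axis. Payload 4.1 kg.
Tool frame: the origin (TCP) lies on the front face of the gripper's body, between the roots of the fingers; the fingertips stand 73 mm ahead of it and the grasp point (between the pads) lies 54 mm ahead of it; z points along the fingers, y is the direction in which the jaws open and shut (so a half turn about z gives the same grasp; the last joint's range is limited). The gripper opens to 85 mm and grips with 20 to 120 N. Pads are 22 mm wide; open, the fingers measure 114 mm over their backs; the gripper's body (76 mm by 85 mm) begins 54 mm behind the grasp point. The pads swing forward as they close: fully open they stand 13 mm farther back than shut.
Start: joints at [1.148, 0.398, 0.045, 1.537, -0.019, 1.207, -0.051], TCP at [0.207, -0.616, 0.304] pointing down, gripper open.
Joint ranges: [-2.82, 2.82], [-0.49, 2.23], [-1.37, 1.46], [0, 2.46], [-1.36, 4.5], [0.23, 2], [-2.94, 2.94]. Speed limits (rad/s): [2.57, 2.57, 3.14, 3.14, 3.14, 3.14, 3.14].

## Interface

Orientations are given as [roll, pitch, yaw] about the fixed x, y, z axes, in that order (R = Rz(yaw) Ry(pitch) Rx(roll)).
In Python, from workcell import ctrl, optics gives the robot as it stands.
- The arm moves only by the tool servo_tool, never from a script. Its argument "steps" is text: rows parted by semicolons, each of 4 numbers parted by spaces: the shift along the world's x, y, z in cm, then the turn about the world's z in degrees. In form: x y z roll; .... A call has 1 to 10 rows; each row shifts and turns the commanded pose from where the row before left it; what a row does not reach is not made up. A row lasts 1/8 s, in which the tool goes at most 62.5 mm and 10.7 degrees, less where a joint would pass 70% of its speed; a pose out of reach is approached as far as the arm can. A call is refused whole if a number of a shift passes 6.25 or a number of a turn 10.7, either way. A call with a gripper value outside its range is refused whole. "fingers" is the opening, from 0 (shut) to 1 (fully open), set as the call begins (left out, the last holds). The fingers move at their own pace and stop on an object; "newtons" is the grip in N (left out, the last holds). Time passes only in rows, so rows that do not move let the fingers close. It gives the time, the measured TCP pose, the force and the opening at its end, in the units of the state.
- ctrl.sense(): the state, without advancing time (a new reading comes with each control period).
- optics.camera(name): name is "scene" or "top" or "wrist"; returns the picture (480x640x3 uint8, red, green, blue); there is no depth.
- optics.calibration(name): a dict with "camera_matrix" (3x3 intrinsics, pixels), "dist_coeffs" ([k1, k2, p1, p2, k3] as OpenCV has them; the pictures are not rectified), "camera_from_world" (4x4, takes a point from world to camera coordinates); the wrist camera has in their place "T_tool_cam" (4x4, takes a point from camera to tool coordinates, whose origin is the TCP and whose axes are the flange's). Camera axes: x right, y up, looking along -z (the intrinsics and any distortion apply to the point x, -y, -z); pixel columns grow to the right and rows downward; lengths in m; the calibration is good to about 2 mm. A picture is of the moment at which its call begins: read the wrist's pose just before it. calibration takes no time and is no camera call.
- ctrl.sign_off(): hands the job in, once; it reports no verdict.
The state is a dict: "time": time; "q": joint angles; "qvel": joint speeds; "joint_efforts": joint torques, N m; "eef_pos": TCP position; "tcp_rot": TCP orientation; "force": force on the tool from outside, world axes, zero at the start; "ft_torque": the same for the moment, N m; "finger_gap": opening from 0.0 (shut) to 1.0 (fully open).
Only numpy, scipy, OpenCV 4.12 (cv2) and the standard library are available. Lean on these libraries where they do the work, as an engineer would, in place of code of your own. Each camera call takes 0.05 s, during which the arm holds its last target. There are 200 camera calls.

## Working session

There is one attempt and no reset: what is moved stays moved. The work goes in short steps, Python scripts to look and compute and a tool call to move; the robot and the scene stay as the last step left them, time stands still between calls to the robot, and variables do not carry over. Pictures are saved under pics/ and viewed, about 12 in all and at most 16, crops included, and the job is handed in when it is done.

Besides the shell and the picture viewer there is one more tool, called after ">>>" as name(argument=value, ...) on one line, values as JSON. servo_tool: Moves the arm, as the interface text tells. Its arguments: {"type":"object","properties":{"steps":{"type":"string"},"fingers":{"type":"number"},"newtons":{"type":"number"}},"required":["steps"]}

```bash
ls; mkdir -p pics; python3 - <<'E'
from workcell import ctrl, optics
import cv2,json
print(ctrl.sense())
for n in ("scene","top"):
    cv2.imwrite(f"pics/{n}0.png",optics.camera(n)[:,:,::-1]); print(n,{k:(v.tolist() if hasattr(v,'tolist') else v) for k,v in optics.calibration(n).items()})
print(optics.calibration("wrist"))
E
```

```text
pics
{'time': 0.0, 'q': array([ 1.14800404,  0.39918075,  0.04502236,  1.53790395, -0.01866739,
        1.20690535, -0.05067924]), 'qvel': array([-1.15282279e-03, -1.20498877e-03,  7.30897801e-04,  3.59452200e-04,
       -4.62497417e-04, -1.29646962e-03,  6.55917260e-05]), 'joint_efforts': array([-3.66756340e-04, -4.75132084e+01,  1.36462949e+00, -2.54221255e+01,
        1.15290398e-02,  9.39771387e-03,  1.94019254e-07]), 'eef_pos': array([ 0.20667336, -0.61573485,  0.30285973]), 'tcp_rot': array([-3.13962250e+00,  1.61805016e-04,  3.23947113e-01]), 'force': array([-1.15683026,  0.05657772, -0.55572905]), 'ft_torque': array([ 0.03564754, -0.01412265, -0.04481226]), 'finger_gap': 1.0036521853908913}
scene {'camera_matrix': [[454.390975823107, 0.0, 320.12107958950224], [0.0, 454.390975823107, 236.79420679184813], [0.0, 0.0, 1.0]], 'dist_coeffs': [-0.11622932624475331, 0.0, 0.0, 0.0, 0.0], 'camera_from_world': [[-0.8907438476678288, 0.4545054992021127, 0.00038605304017873894, 0.47559508072545204], [-0.29033698363214705, -0.5696580465544046, 0.7688915046553748, 0.11007471016684935], [0.3
[... 520 characters left out ...]
03499024545232576, 0.9920278467833501, -1.370168134479327], [0.0, 0.0, 0.0, 1.0]]}
{'camera_matrix': array([[388.22700617,   0.        , 327.08794743],
       [  0.        , 388.22700617, 236.18492223],
       [  0.        ,   0.        ,   1.        ]]), 'dist_coeffs': array([-0.03220039,  0.        ,  0.        ,  0.        ,  0.        ]), 'T_tool_cam': array([[ 7.06169337e-04,  9.63320775e-01,  2.68351608e-01,
         6.81789319e-02],
       [ 9.99999669e-01, -5.71759376e-04, -5.79021753e-04,
        -5.89122312e-04],
       [-4.04351136e-04,  2.68351928e-01, -9.63320860e-01,
        -7.08905691e-02],
       [ 0.00000000e+00,  0.00000000e+00,  0.00000000e+00,
         1.00000000e+00]])}
```

View pics/top0.png

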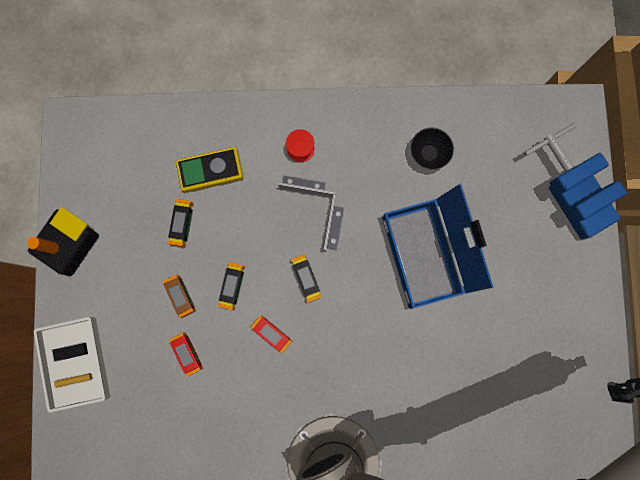

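View pics/scene0.png

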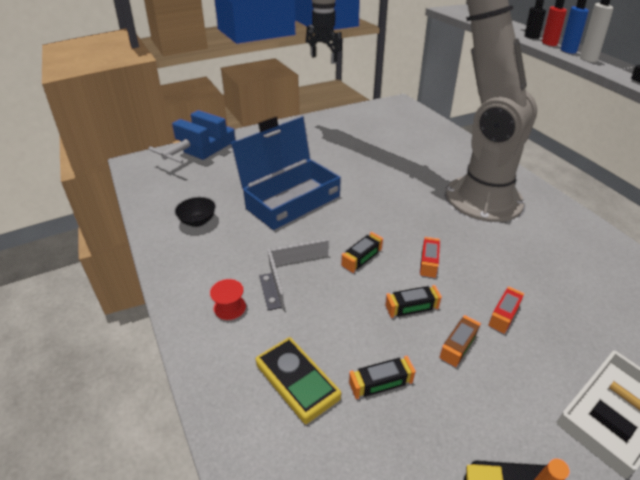

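The black packs are at top-image pixels (180,223), (231,286) and (305,279). The look-alikes are brown at (178,296) and red at (185,354) and (271,334). Next I'll rectify the top view to metric and detect the packs.

```bash
cat > h.py <<'E'
import numpy as np, cv2
from workcell import ctrl, optics
from scipy.spatial.transform import Rotation as R
def cam(name, st=None):
    c=optics.calibration(name); K=np.array(c["camera_matrix"]); d=np.array(c["dist_coeffs"])
    if name=="wrist":
        T=np.eye(4); T[:3,:3]=R.from_euler("xyz",st["tcp_rot"]).as_matrix(); T[:3,3]=st["eef_pos"]
        M=np.linalg.inv(T@np.array(c["T_tool_cam"]))
    else: M=np.array(c["camera_from_world"])
    return K,d,np.diag([1,-1,-1,1.])@M
def project(P,C):
    K,d,M=C; return cv2.projectPoints(np.asarray(P,float).reshape(-1,3),cv2.Rodrigues(M[:3,:3])[0],M[:3,3],K,d)[0].reshape(-1,2)
def ray(uv,C,z):
    K,d,M=C; n=cv2.undistortPoints(np.asarray(uv,float).reshape(-1,1,2),K,d).reshape(-1,2)
    D=np.c_[n,np.ones(len(n))]@M[:3,:3]; o=-M[:3,:3].T@M[:3,3]
    return o+D*((z-o[2])/D[:,2])[:,None]
def rectify(img,C,z,x0,x1,y0,y1,res):
    # rows: x decreasing downward, cols: y decreasing rightward
    xs=np.arange(x1,x0,-res); ys=np.arange(y1,y0,-res); X,Y=np.meshgrid(xs,ys,indexing="ij")
    uv=project(np.stack([X,Y,np.full_like(X,z)],-1),C).astype(np.float32).reshape(*X.shape,2)
    return cv2.remap(img,uv,None,cv2.INTER_CUBIC)
def packs(img,C,z=0.04,x0=.35,x1=.85,y0=-.45,y1=.45,res=.001):
    r=rectify(img,C,z,x0,x1,y0,y1,res); h=cv2.cvtColor(r,cv2.COLOR_RGB2HSV)
    m=((h[...,0]>=8)&(h[...,0]<=24)&(h[...,1]>150)&(h[...,2]>130)).astype(np.uint8)
    n,_,s,c=cv2.connectedComponentsWithStats(cv2.morphologyEx(m,cv2.MORPH_CLOSE,np.ones((3,3))))
    w=[(x1-b*res,y1-a*res) for (a,b) in c]
    return r,[(np.round(w[i],4),s[i,4]) for i in range(1,n) if s[i,4]>80]
E
python3 - <<'E'
from h import *
i=cv2.imread("pics/top0.png")[:,:,::-1].copy(); C=cam("top")
r,o=packs(i,C)
for p in o: print(p)
v=rectify(i,C,.05,.4,.8,-.42,.34,.00095)
cv2.imwrite("pics/rect0.png",v[:,:,::-1]); print(v.shape)
E
```

```text
(array([0.6479, 0.3552]), np.int32(319))
(array([0.5431, 0.3735]), np.int32(345))
(array([0.4984, 0.0707]), np.int32(319))
(array([0.4848, 0.2254]), np.int32(319))
(array([0.4545, 0.3855]), np.int32(311))
(array([0.4161, 0.3507]), np.int32(155))
(array([0.4003, 0.0351]), np.int32(331))
(array([0.385 , 0.2498]), np.int32(323))
(array([0.372 , 0.3473]), np.int32(347))
(array([0.355 , 0.1675]), np.int32(97))
(422, 800, 3)
```

View pics/rect0.png

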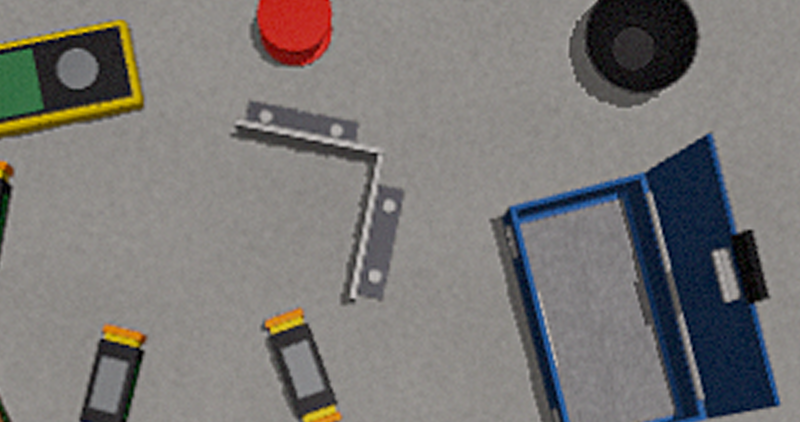

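```bash
python3 - <<'E'
from h import *
i=cv2.imread("pics/top0.png")[:,:,::-1].copy(); C=cam("top")
x0,x1,y0,y1,res=.5,.72,-.06,.14,.0005
r=rectify(i,C,.05,x0,x1,y0,y1,res); h=cv2.cvtColor(r,cv2.COLOR_RGB2HSV)
m=(h[...,2]>185)&(h[...,1]<50); 
n,l,s,c=cv2.connectedComponentsWithStats(m.astype(np.uint8))
k=1+np.argmax(s[1:,4]); print(s[k])
b,a=np.nonzero(l==k) if False else np.nonzero(m)
P=np.c_[x1-b*res,y1-a*res]
for nm,sel in (("a",(P[:,1]>.0)&(P[:,0]>.645)),("b",(P[:,0]<.635)&(P[:,1]<.0))):
    Q=P[sel].astype(np.float32); vx,vy,px,py=cv2.fitLine(Q,cv2.DIST_HUBER,0,.01,.01).ravel()
    d=(Q-[px,py])@np.array([-vy,vx]); t=(Q-[px,py])@np.array([vx,vy])
    print(nm,len(Q),np.degrees(np.arctan2(vy,vx)),px,py,"width pct",np.percentile(d,[5,95]),"ends",t.min(),t.max())
v=rectify(i,C,.066,.34,.68,-.46,-.1,.0006)
w=cv2.resize(r,(400,440)); w=cv2.copyMakeBorder(w,0,max(0,v.shape[0]-440),0,0,cv2.BORDER_CONSTANT); v=cv2.copyMakeBorder(v,0,w.shape[0]-v.shape[0],0,0,cv2.BORDER_CONSTANT)
v=cv2.resize(v,None,fx=1,fy=1); print(v.shape); cv2.imwrite("pics/case0.png",v[:,:,::-1])
E
```

```text
[274 356   6  23 119]
a 652 78.5569 0.6717 0.05235 width pct [-0.00143757  0.00135166] ends -0.053140547 0.062864795
b 711 -11.318948 0.58785 -0.00885 width pct [-0.01870183  0.0016496 ] ends -0.050909348 0.04773484
(567, 600, 3)
```

View pics/case0.png

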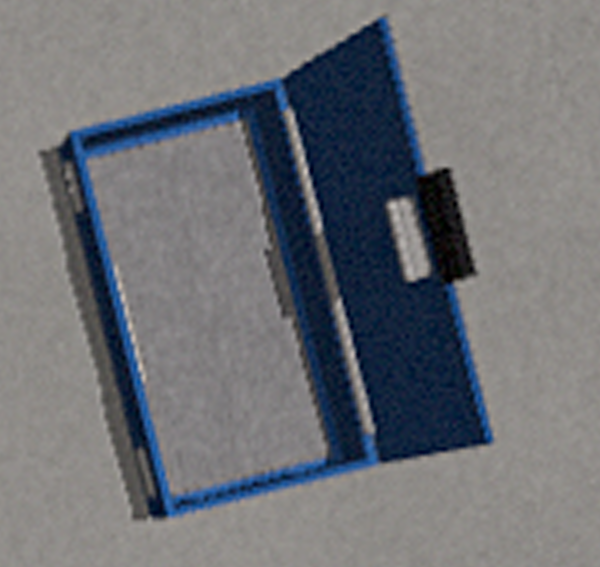

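>>> servo_tool(steps="3 5 0.8 0;3 5 0.8 0;3 5 0.8 0;3 5 0.8 0;3 5 0.8 0;3 5 0.8 0;0.9 5.3 -1 0;0.9 5.3 -1 0;0.9 5.3 -1 0;0.9 5.3 -1 0", fingers=1, newtons=60)

```text
time: 1.35
eef_pos: [0.4227, -0.1025, 0.3115]
tcp_rot: [3.141, 0.0, 0.324]
force: [0.4, 0.3, 1.0]
finger_gap: 1.002
```

>>> servo_tool(steps="0.9 5.3 -1 0;0.9 5.3 -1 0;0.9 5.2 -2 1.3;0 0 -3 0;0 0 0 0")

```text
time: 1.98
eef_pos: [0.448, 0.0537, 0.2399]
tcp_rot: [-3.14, 0.006, 0.348]
force: [0.0, -0.9, 0.8]
finger_gap: 1.0
```

```bash
python3 - <<'E'
from h import *
s=ctrl.sense(); print(s["time"],s["eef_pos"],np.degrees(s["tcp_rot"]),s["force"],s["q"])
w=optics.camera("wrist"); t=optics.camera("top")
r,o=packs(t,cam("top"))
for p in o: print(p)
cv2.imwrite("pics/w1.png",w[:,:,::-1])
E
```

```text
1.975 [0.44803234 0.05374753 0.23992985] [-179.91801992    0.31962591   19.93739645] [ 0.02511637 -0.94643599  0.81740068] [ 0.29326179  0.13548448 -0.54645531  2.05121055  0.08346533  0.98175504
 -1.51878482]
(array([0.6479, 0.3551]), np.int32(318))
(array([0.5431, 0.3735]), np.int32(347))
(array([0.4848, 0.2252]), np.int32(315))
(array([0.4544, 0.3855]), np.int32(310))
(array([0.4174, 0.3531]), np.int32(273))
(array([0.385 , 0.2495]), np.int32(321))
(array([0.3721, 0.3472]), np.int32(353))
(array([0.355 , 0.1675]), np.int32(97))
```

View pics/w1.png

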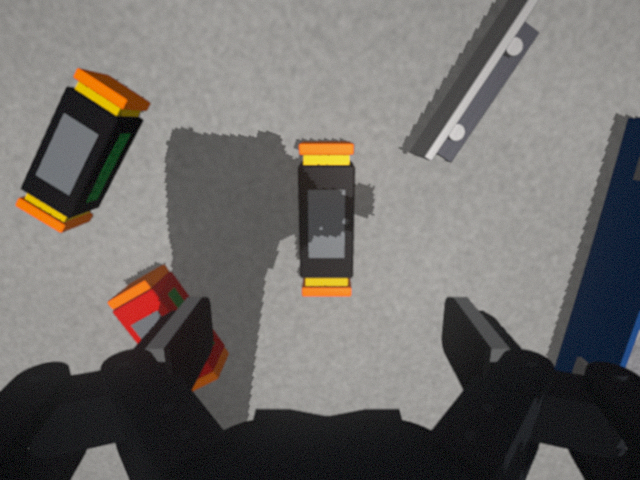

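Wrist view: the gripper is centred over a black, green-banded pack at (327,218), with yellow sleeves showing at both ends. The yaw matches, so I'm descending.

>>> servo_tool(steps="0.1 -0.1 -5 0;0 0 -5 0;0 0 -4 0;0 0 -2.2 0;0 0 0 0")

```text
time: 2.7
eef_pos: [0.4509, 0.0518, 0.0797]
tcp_rot: [3.141, 0.002, 0.345]
force: [-0.9, -0.3, 0.8]
finger_gap: 1.002
```

>>> servo_tool(steps="0 0 0 0;0 0 0 0;0 0 0 0;0 0 0 0;0 0 1 0;0 0 0 0", fingers=0, newtons=70)

```text
time: 3.45
eef_pos: [0.4511, 0.0526, 0.0906]
tcp_rot: [3.141, -0.001, 0.346]
force: [0.1, -0.3, -3.2]
finger_gap: 0.456
```

>>> servo_tool(steps="3 0.5 0 -8;4 0.7 0 -8;4 0.7 -0.1 -8;3.9 0.7 -0.2 -7.2;0 0 -0.2 0;0 0 0 0")

```text
time: 4.2
eef_pos: [0.5984, 0.0784, 0.0838]
tcp_rot: [3.14, 0.003, -0.197]
force: [-0.4, -0.6, -4.5]
finger_gap: 0.456
```

>>> servo_tool(steps="0.49 -0.1 0 0;0.49 -0.1 0 0;0.29 -0.06 0 0;0.29 -0.06 0 0;0 0 0 0")

```text
time: 4.82
eef_pos: [0.6157, 0.0754, 0.085]
tcp_rot: [3.142, -0.0, -0.198]
force: [-0.3, 0.7, -4.2]
finger_gap: 0.455
```

>>> servo_tool(steps="0.2 -0.04 0 0;0.2 -0.04 0 0;0 0 0 0")

```text
time: 5.2
eef_pos: [0.6176, 0.0752, 0.0845]
tcp_rot: [3.14, 0.004, -0.198]
force: [-4.7, 0.4, -1.1]
finger_gap: 0.456
```

>>> servo_tool(steps="0.2 -0.04 0 0;0.2 -0.04 0 0;0 0 0 0")

```text
time: 5.58
eef_pos: [0.6215, 0.0745, 0.0844]
tcp_rot: [3.14, 0.005, -0.198]
force: [-5.2, 0.7, -0.9]
finger_gap: 0.457
```

>>> servo_tool(steps="0.2 -0.04 0 0;0.2 -0.04 0 0;0 0 0 0")

```text
time: 5.95
eef_pos: [0.6239, 0.074, 0.0842]
tcp_rot: [3.139, 0.008, -0.197]
force: [-8.6, 1.7, 1.3]
finger_gap: 0.458
```

>>> servo_tool(steps="0.2 -0.04 0 0;0 0 0 0")

```text
time: 6.2
eef_pos: [0.6242, 0.0741, 0.084]
tcp_rot: [3.138, 0.012, -0.197]
force: [-12.5, 0.8, 4.9]
finger_gap: 0.46
```

>>> servo_tool(steps="0.4 -0.08 0 0;0.4 -0.08 0 0;0 0 0 0;0 0 0 0")

```text
time: 6.7
eef_pos: [0.6254, 0.0742, 0.0827]
tcp_rot: [3.135, 0.028, -0.196]
force: [-28.3, 3.8, 13.4]
finger_gap: 0.458
```

>>> servo_tool(steps="-2 0.2 0.1 0;-2.5 0 0.1 10;-0.3 -0.3 0 10;0 -0.3 0 10;0 0 0 10;0 0 0 10;0 0 0 10;0 0 0 10;0 0 0 10;0 0 0 10")

```text
time: 7.95
eef_pos: [0.5899, 0.0668, 0.087]
tcp_rot: [3.141, 0.0, 1.378]
force: [-0.6, 0.7, -2.8]
finger_gap: 0.455
```

>>> servo_tool(steps="0 0 0 0;0 0 0 0")

```text
time: 8.2
eef_pos: [0.5896, 0.0669, 0.087]
tcp_rot: [3.141, 0.0, 1.37]
force: [1.1, -0.4, -3.6]
finger_gap: 0.461
```

>>> servo_tool(steps="-0.08 -0.4 0 0;-0.08 -0.4 0 0;-0.08 -0.4 0 0;-0.04 -0.2 0 0;-0.04 -0.2 0 0;-0.04 -0.2 0 0;0 0 0 0")

```text
time: 9.07
eef_pos: [0.5863, 0.0519, 0.0873]
tcp_rot: [3.14, -0.005, 1.374]
force: [0.6, 5.1, -5.8]
finger_gap: 0.456
```

>>> servo_tool(steps="-0.04 -0.2 0 0;-0.04 -0.2 0 0;0 0 0 0")

```text
time: 9.45
eef_pos: [0.5858, 0.0503, 0.0875]
tcp_rot: [3.139, -0.009, 1.375]
force: [1.4, 8.6, -6.9]
finger_gap: 0.457
```

>>> servo_tool(steps="-0.04 -0.2 0 0;-0.04 -0.2 0 0;0 0 0 0")

```text
time: 9.82
eef_pos: [0.5856, 0.0499, 0.0879]
tcp_rot: [3.138, -0.015, 1.377]
force: [3.8, 14.7, -9.7]
finger_gap: 0.457
```

>>> servo_tool(steps="-0.08 -0.4 0 0;-0.06 -0.3 0 0;0 0 0 0;0 0 0 0")

```text
time: 10.32
eef_pos: [0.5852, 0.0493, 0.0885]
tcp_rot: [3.136, -0.026, 1.381]
force: [5.3, 24.9, -12.3]
finger_gap: 0.456
```

```bash
python3 - <<'E'
from h import *
s=ctrl.sense(); C=cam("wrist",s)
w=optics.camera("wrist"); cv2.imwrite("pics/w2.png",w[:,:,::-1])
t=optics.camera("top"); C=cam("top")
v=rectify(t,C,.06,.45,.7,-.1,.18,.0005)
cv2.imwrite("pics/c2.png",np.hstack([cv2.resize(w,(400,300)),cv2.resize(v,(400,300))])[:,:,::-1])
E
```

```text
(no output)
```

View pics/c2.png

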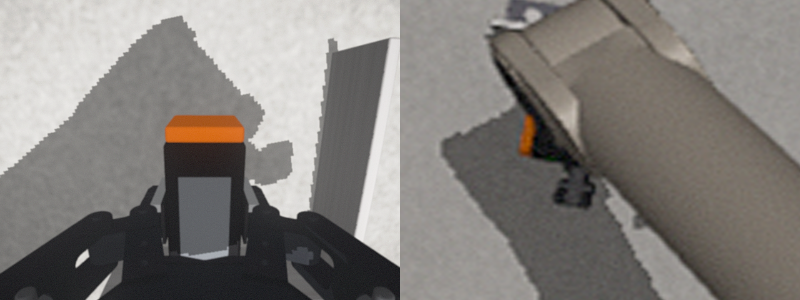

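>>> servo_tool(steps="0.2 1.2 1 0;0 0 4.5 0;0 0 4 5;0 -3 2 5;0 -5.5 0 5;-0.3 -5.5 0 5;-0.3 -5.5 0 4.5;-0.4 -5 0 0;-0.4 -2.4 0 0;0 0 0 0")

```text
time: 11.68
eef_pos: [0.5694, -0.2268, 0.2013]
tcp_rot: [-3.14, 0.001, 1.794]
force: [0.3, -0.2, -4.3]
finger_gap: 0.46
```

>>> servo_tool(steps="0 0 0 0;0 0 0 0")

```text
time: 11.92
eef_pos: [0.5712, -0.2209, 0.2022]
tcp_rot: [3.141, -0.0, 1.803]
force: [-0.3, -0.1, -4.1]
finger_gap: 0.453
```

>>> servo_tool(steps="-0.1 0.6 0 0.5;0 0 -3 0;0 0 -3 0;0 0 -2.5 0;0 0 -1.5 0;0 0 -0.8 0;0 0 0 0")

```text
time: 12.8
eef_pos: [0.57, -0.2163, 0.0946]
tcp_rot: [-3.141, 0.0, 1.81]
force: [-1.5, 1.6, -3.3]
finger_gap: 0.455
```

>>> servo_tool(steps="0 0 -0.3 0;0 0 -0.3 0;0 0 0 0")

```text
time: 13.18
eef_pos: [0.5704, -0.2162, 0.0936]
tcp_rot: [-3.141, 0.003, 1.81]
force: [-18.5, 2.8, 30.8]
finger_gap: 0.458
```

>>> servo_tool(steps="0 0 1.2 0;0 0 0 0")

```text
time: 13.42
eef_pos: [0.5711, -0.2172, 0.1013]
tcp_rot: [3.138, 0.002, 1.809]
force: [0.2, -0.4, -2.9]
finger_gap: 0.458
```

```bash
python3 - <<'E'
from h import *
s=ctrl.sense(); print(s["eef_pos"],s["tcp_rot"],s["force"])
w=optics.camera("wrist"); t=optics.camera("scene"); u=optics.camera("top")
v=cv2.resize(t[100:250,210:370],(400,375)); a=cv2.resize(u[170:320,370:530],(400,375))
w=cv2.resize(w,(266,200))
o=np.zeros((575,800,3),np.uint8); o[:375,:400]=v; o[:375,400:]=a; o[375:,:266]=w
cv2.imwrite("pics/c3.png",o[:,:,::-1])
E
```

```text
[ 0.57113134 -0.21721921  0.10131738] [3.13820944e+00 2.02543382e-03 1.80891700e+00] [ 0.16627112 -0.43847584 -2.89453092]
```

View pics/c3.png

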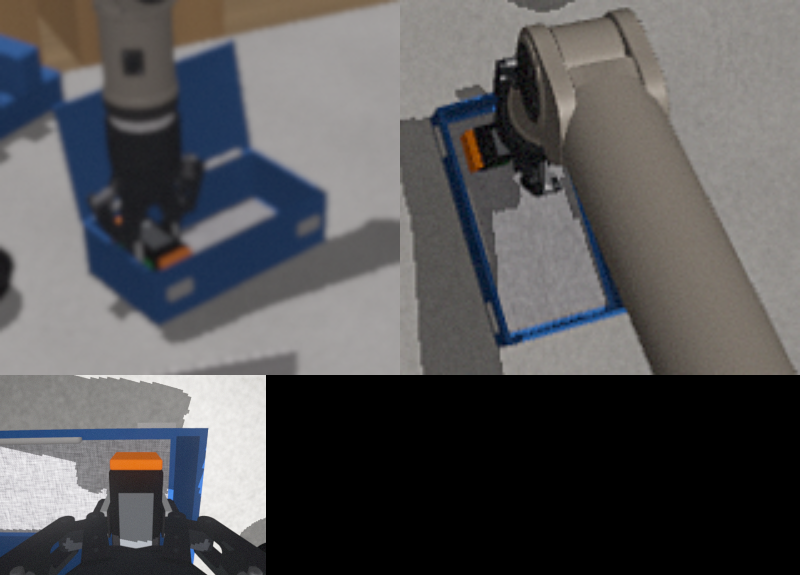

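The outer knuckle of the finger linkage lands on the end wall (right side of the wrist view), not the pack. I'm shifting the slot 12 mm inward.

>>> servo_tool(steps="-1.2 -0.3 0 0;0 0 -0.5 0;0 0 -0.4 0;0 0 -0.3 0;0 0 0 0")

```text
time: 14.2
eef_pos: [0.5578, -0.2196, 0.0876]
tcp_rot: [-3.141, -0.0, 1.809]
force: [-0.1, -0.4, -3.8]
finger_gap: 0.456
```

>>> servo_tool(steps="0 0 -0.3 0;0 0 -0.2 0;0 0 0 0")

```text
time: 14.58
eef_pos: [0.5584, -0.2194, 0.0865]
tcp_rot: [-3.14, 0.002, 1.809]
force: [-9.0, 2.8, 19.7]
finger_gap: 0.455
```

>>> servo_tool(steps="0 0 0.2 0;0 0 0 0;0 0 0 0", fingers=0.54)

```text
time: 14.95
eef_pos: [0.5577, -0.2203, 0.0851]
tcp_rot: [-3.141, 0.001, 1.809]
force: [-4.2, -0.9, 3.1]
finger_gap: 0.54
```

>>> servo_tool(steps="0 0 1 0;0 0 4 0;0 0 5 0;0 0 3 0;-0.5 5 0 -10;-0.5 6 0 -10;-0.5 6 0 -10;-0.5 6 0 -10;-0.5 6 0 -10;-0.5 6 0 -10")

```text
time: 16.2
eef_pos: [0.5284, 0.1311, 0.2159]
tcp_rot: [3.141, -0.003, 0.763]
force: [1.7, 0.6, 0.1]
finger_gap: 0.538
```

```bash
python3 - <<'E'
from h import *
s=ctrl.sense(); print(s["time"],s["eef_pos"],np.degrees(s["tcp_rot"]),s["finger_gap"])
t=optics.camera("top")
r,o=packs(t,cam("top"))
for p in o: print(p)
v=rectify(t,cam("top"),.045,.34,.68,-.46,-.1,.0006)
cv2.imwrite("pics/c4.png",v[:,:,::-1])
E
```

```text
16.2 [0.52842345 0.13112708 0.21591303] [179.94190567  -0.18191622  43.70903368] 0.5384891757150044
(array([0.6479, 0.3551]), np.int32(318))
(array([ 0.5722, -0.2701]), np.int32(291))
(array([ 0.5499, -0.1805]), np.int32(322))
(array([0.5431, 0.3734]), np.int32(346))
(array([0.4852, 0.2265]), np.int32(289))
(array([0.4544, 0.3855]), np.int32(315))
(array([0.4114, 0.3546]), np.int32(452))
(array([0.385 , 0.2494]), np.int32(324))
(array([0.3722, 0.3471]), np.int32(358))
(array([0.3551, 0.1674]), np.int32(100))
```

View pics/c4.png

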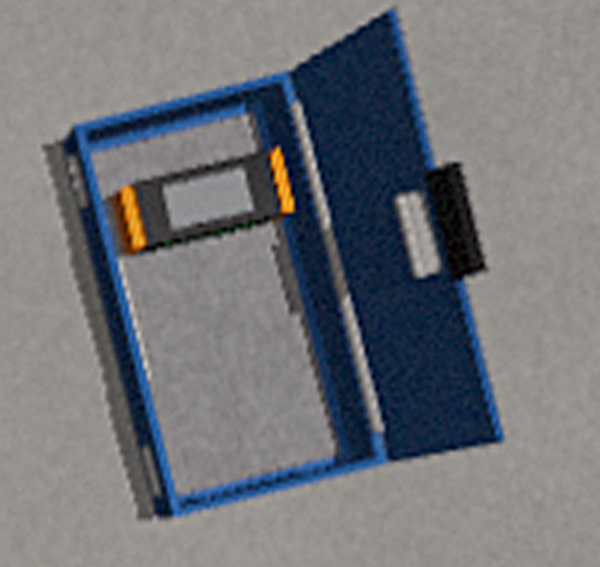

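Both caps of the first pack are home: no yellow shows and the caps are 92 mm apart. It lies flat at case y +60 mm. Next is the middle pack.

>>> servo_tool(steps="-1.9 2.2 0 -9.4;-1.9 2.2 0 -9.4;-1.9 2.2 0 -9.4;-1.9 2.1 -1 -9.4;-1.7 2 -1.5 -9.5;0 0 -3 -9.5;0 0 -3 0;0 0 -2 0;0 0 -1 0;0 0 0 0", fingers=1)

```text
time: 17.5
eef_pos: [0.4352, 0.2356, 0.0999]
tcp_rot: [-3.141, 0.0, -0.22]
force: [0.6, 0.6, 0.1]
finger_gap: 1.0
```

>>> servo_tool(steps="0 0 0 0;0 0 0 0")

```text
time: 17.75
eef_pos: [0.4357, 0.2356, 0.1008]
tcp_rot: [-3.141, -0.001, -0.22]
force: [0.1, -0.6, 0.5]
finger_gap: 1.0
```

```bash
python3 - <<'E'
from h import *
s=ctrl.sense(); C=cam("wrist",s)
w=optics.camera("wrist"); t=optics.camera("top"); p=s["eef_pos"][:2]
r,o=packs(w,C,x0=p[0]-.1,x1=p[0]+.2,y0=p[1]-.1,y1=p[1]+.1)
print(p,np.degrees(s["tcp_rot"]))
for q in o: print(q)
r,o=packs(t,cam("top"))
for q in o: print(q)
E
```

```text
[0.43569807 0.23555033] [-1.79940410e+02 -8.34576726e-02 -1.26264449e+01]
(array([0.4854, 0.2283]), np.int32(391))
(array([0.6478, 0.3551]), np.int32(321))
(array([ 0.572 , -0.2702]), np.int32(288))
(array([ 0.55  , -0.1804]), np.int32(319))
(array([0.5431, 0.3736]), np.int32(342))
(array([0.4842, 0.2216]), np.int32(255))
(array([0.454 , 0.3871]), np.int32(285))
(array([0.3989, 0.3477]), np.int32(247))
(array([0.3721, 0.3471]), np.int32(352))
```

>>> servo_tool(steps="0 0.1 -1 0;0 0 -0.8 0;0 0 0 0")

```text
time: 18.23
eef_pos: [0.4344, 0.2359, 0.0809]
tcp_rot: [3.14, 0.002, -0.22]
force: [-0.3, -0.5, 0.1]
finger_gap: 0.998
```

>>> servo_tool(steps="0 0 0 0;0 0 0 0;0 0 0 0;0 0 0 0;0 0 0.8 0;0 0 0 0", fingers=0, newtons=80)

```text
time: 18.98
eef_pos: [0.4348, 0.2355, 0.0899]
tcp_rot: [3.14, 0.0, -0.221]
force: [-0.2, 0.7, -3.4]
finger_gap: 0.453
```

>>> servo_tool(steps="2.5 -2.5 0 1.3;4 -4 0 0;4 -3.8 0 0;3.5 -3 -0.2 0;2.5 -2.4 -0.2 0;0 0 0 0;0 0 0 0")

```text
time: 19.85
eef_pos: [0.5989, 0.0793, 0.0851]
tcp_rot: [3.141, 0.003, -0.198]
force: [-0.4, 0.5, -4.0]
finger_gap: 0.456
```

>>> servo_tool(steps="0.49 -0.1 0 0;0.49 -0.1 0 0;0.29 -0.06 0 0;0.29 -0.06 0 0;0 0 0 0")

```text
time: 20.48
eef_pos: [0.6159, 0.076, 0.086]
tcp_rot: [3.141, -0.0, -0.198]
force: [-1.0, 0.0, -3.5]
finger_gap: 0.456
```

>>> servo_tool(steps="0.2 -0.04 0 0;0.2 -0.04 0 0;0 0 0 0")

```text
time: 20.85
eef_pos: [0.6178, 0.0758, 0.0853]
tcp_rot: [3.14, 0.005, -0.197]
force: [-4.4, 1.3, -2.5]
finger_gap: 0.453
```

>>> servo_tool(steps="0.2 -0.04 0 0;0.2 -0.04 0 0;0.2 -0.04 0 0;0 0 0 0")

```text
time: 21.35
eef_pos: [0.6235, 0.0746, 0.0853]
tcp_rot: [3.14, 0.005, -0.197]
force: [-4.9, 0.2, -1.5]
finger_gap: 0.457
```

>>> servo_tool(steps="0.2 -0.04 0 0;0.2 -0.04 0 0;0.2 -0.04 0 0;0 0 0 0")

```text
time: 21.85
eef_pos: [0.6244, 0.0748, 0.0838]
tcp_rot: [3.137, 0.016, -0.195]
force: [-15.8, 2.6, 1.3]
finger_gap: 0.452
```

>>> servo_tool(steps="0.4 -0.08 0 0;0.4 -0.08 0 0;0 0 0 0;0 0 0 0")

```text
time: 22.35
eef_pos: [0.6256, 0.0748, 0.0834]
tcp_rot: [3.133, 0.032, -0.194]
force: [-32.3, 4.1, 15.4]
finger_gap: 0.457
```

Home. Now I'll turn it and press the other end as before.

>>> servo_tool(steps="-2.2 0.2 0.1 0;-2.6 0 0.1 10;-0.3 -0.3 0 10;0 -0.3 0 10;0 0 0 10;0 0 0 10;0 0 0 10;0 0 0 10;0 0 0 10;0 0 0 10")

```text
time: 23.6
eef_pos: [0.5893, 0.0668, 0.088]
tcp_rot: [3.14, -0.0, 1.378]
force: [0.9, -0.0, -3.0]
finger_gap: 0.458
```

>>> servo_tool(steps="0 0 0 0;0 0 0 0")

```text
time: 23.85
eef_pos: [0.5889, 0.067, 0.088]
tcp_rot: [3.141, 0.0, 1.37]
force: [0.3, 0.6, -3.8]
finger_gap: 0.455
```

>>> servo_tool(steps="-0.06 -0.3 0 0;-0.06 -0.3 0 0;-0.04 -0.2 0 0;-0.04 -0.2 0 0;0 0 0 0")

```text
time: 24.48
eef_pos: [0.5867, 0.0571, 0.088]
tcp_rot: [3.141, 0.0, 1.373]
force: [-0.6, 0.1, -3.2]
finger_gap: 0.454
```

>>> servo_tool(steps="-0.04 -0.2 0 0;-0.04 -0.2 0 0;-0.04 -0.2 0 0;0 0 0 0")

```text
time: 24.98
eef_pos: [0.5859, 0.0539, 0.0883]
tcp_rot: [3.14, -0.005, 1.375]
force: [1.3, 5.3, -5.9]
finger_gap: 0.453
```

>>> servo_tool(steps="-0.04 -0.2 0 0;-0.04 -0.2 0 0;0 0 0 0")

```text
time: 25.35
eef_pos: [0.5851, 0.0505, 0.0883]
tcp_rot: [3.14, -0.006, 1.375]
force: [0.6, 7.1, -6.8]
finger_gap: 0.451
```

>>> servo_tool(steps="-0.04 -0.2 0 0;-0.04 -0.2 0 0;-0.04 -0.2 0 0;0 0 0 0")

```text
time: 25.85
eef_pos: [0.5848, 0.05, 0.089]
tcp_rot: [3.138, -0.016, 1.378]
force: [4.1, 14.4, -8.8]
finger_gap: 0.459
```

>>> servo_tool(steps="-0.08 -0.4 0 0;-0.06 -0.3 0 0;0 0 0 0;0 0 0 0")

```text
time: 26.35
eef_pos: [0.5843, 0.0492, 0.0897]
tcp_rot: [3.136, -0.027, 1.382]
force: [6.0, 26.0, -12.8]
finger_gap: 0.456
```

>>> servo_tool(steps="0.2 1.2 1 0;0 0 4.5 0;0 0 4 5;-1 -3 1.6 5;-2.6 -5 0 5;-2.6 -5 0 5;-2.6 -5 0 5;-2.6 -5 0 0;-2 -4 0 0;-1 -2 0 0")

```text
time: 27.6
eef_pos: [0.4377, -0.2472, 0.1986]
tcp_rot: [-3.139, 0.001, 1.805]
force: [0.1, 0.3, -3.1]
finger_gap: 0.452
```

>>> servo_tool(steps="0 0 0 0;0 0 0 0;0 0 0 0")

```text
time: 27.98
eef_pos: [0.4408, -0.2423, 0.1992]
tcp_rot: [3.141, 0.0, 1.812]
force: [0.3, -0.2, -4.5]
finger_gap: 0.456
```

>>> servo_tool(steps="0 0 -3 0;0 0 -3 0;0 0 -2.5 0;0 0 -1.5 0;0 0 -0.8 0;0 0 0 0")

```text
time: 28.72
eef_pos: [0.4404, -0.2435, 0.091]
tcp_rot: [3.141, -0.0, 1.81]
force: [0.6, -0.4, -3.2]
finger_gap: 0.453
```

>>> servo_tool(steps="0 0 -0.3 0;0 0 -0.2 0;0 0 0 0")

```text
time: 29.1
eef_pos: [0.4409, -0.2438, 0.0879]
tcp_rot: [-3.142, 0.002, 1.81]
force: [-4.2, 2.5, 10.6]
finger_gap: 0.453
```

Contact with the floor. I'll release and go up toward the third pack at (.5955,.3643), yaw -9.9°.

>>> servo_tool(steps="0 0 0 0;0 0 0 0;0 0 0 0", fingers=0.54)

```text
time: 29.48
eef_pos: [0.4407, -0.2439, 0.0863]
tcp_rot: [3.14, 0.001, 1.809]
force: [0.9, -0.2, 1.3]
finger_gap: 0.539
```

>>> servo_tool(steps="0 0 1 0;0 0 4 0;0 0 5 0;0 0 3 0;1.5 5 0 -10;1.5 5.5 0 -10;1.5 5.8 0 -10;1.5 5.8 0 -10;1.5 5.8 0 -10;1.5 5.8 0 -10")

```text
time: 30.72
eef_pos: [0.529, 0.0884, 0.2165]
tcp_rot: [3.141, 0.0, 0.775]
force: [0.5, -0.3, 0.5]
finger_gap: 0.538
```

>>> servo_tool(steps="1.5 5.8 0 -10;1.5 5.8 0 -10;1.5 5.8 0 -10;1 5.3 0 -10;1 4 0 -10;0 0 0 -3.7;0 0 0 0", fingers=1)

```text
time: 31.6
eef_pos: [0.5934, 0.3543, 0.2161]
tcp_rot: [3.141, 0.0, -0.154]
force: [-0.5, -0.8, -0.1]
finger_gap: 0.999
```

```bash
python3 - <<'E'
from h import *
s=ctrl.sense(); C=cam("wrist",s)
w=optics.camera("wrist"); t=optics.camera("top"); p=s["eef_pos"][:2]
r,o=packs(w,C,x0=p[0]-.1,x1=p[0]+.2,y0=p[1]-.12,y1=p[1]+.12)
print(s["time"],s["eef_pos"],np.degrees(s["tcp_rot"]))
for q in o: print(q)
print("top")
r,o=packs(t,cam("top"))
for q in o: print(q)
v=rectify(t,cam("top"),.045,.34,.68,-.46,-.1,.001)
cv2.imwrite("pics/c5.png",np.hstack([cv2.resize(w,(453,340)),v])[:,:,::-1])
E
```

```text
31.6 [0.59337555 0.35434481 0.2160839 ] [ 1.79979394e+02  2.46880356e-02 -8.82557949e+00]
(array([0.6974, 0.317 ]), np.int32(1169))
(array([0.6477, 0.3593]), np.int32(334))
(array([0.5448, 0.377 ]), np.int32(384))
top
(array([ 0.5721, -0.2701]), np.int32(289))
(array([ 0.55  , -0.1804]), np.int32(319))
(array([ 0.4544, -0.2943]), np.int32(306))
(array([0.4544, 0.3856]), np.int32(314))
(array([0.4136, 0.3542]), np.int32(392))
(array([ 0.4333, -0.2043]), np.int32(308))
(array([0.3721, 0.3472]), np.int32(358))
```

View pics/c5.png

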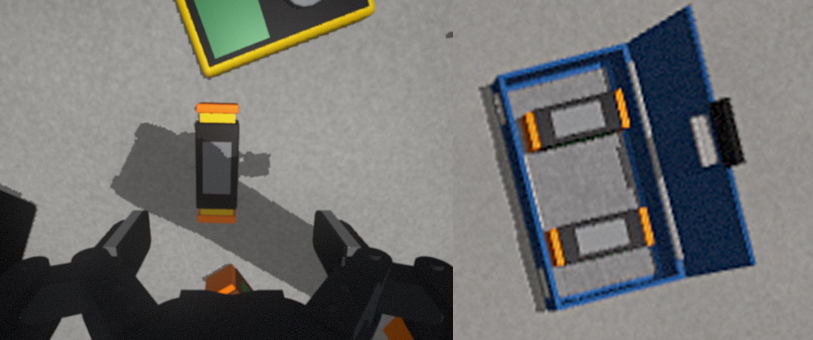

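The second pack is also home and flat at case y −60 mm. The third pack is at wrist pixel (217,165), clear of the meter.

>>> servo_tool(steps="0.3 1.2 -3 -1;0 0 -5 0;0 0 -3.4 0;0 0 -2 0;0 0 0 0;0 0 0 0")

```text
time: 32.45
eef_pos: [0.5978, 0.3664, 0.0838]
tcp_rot: [-3.139, -0.002, -0.174]
force: [-0.1, 1.3, 1.1]
finger_gap: 1.001
```

>>> servo_tool(steps="0 0 0 0;0 0 0 0;0 0 0 0;0 0 0 0;0 0 0.8 0;0 0 0 0", fingers=0, newtons=80)

```text
time: 33.2
eef_pos: [0.5965, 0.3651, 0.0894]
tcp_rot: [3.14, 0.001, -0.174]
force: [-0.1, -0.4, -3.9]
finger_gap: 0.456
```

>>> servo_tool(steps="0 -3 0 -1.4;0 -5 0 0;0 -5.5 0 0;0 -5.5 0 0;0 -5 -0.1 0;0.2 -3 -0.2 0;0.1 -1.7 -0.1 0;0 0 0 0;0 0 0 0")

```text
time: 34.33
eef_pos: [0.5997, 0.0814, 0.0861]
tcp_rot: [-3.14, 0.0, -0.195]
force: [0.3, -0.3, -4.2]
finger_gap: 0.455
```

>>> servo_tool(steps="0.49 -0.1 0 0;0.49 -0.1 0 0;0.29 -0.06 0 0;0.29 -0.06 0 0;0 0 0 0")

```text
time: 34.95
eef_pos: [0.6155, 0.0756, 0.0859]
tcp_rot: [3.142, 0.0, -0.198]
force: [0.3, 0.2, -4.7]
finger_gap: 0.455
```

>>> servo_tool(steps="0.2 -0.04 0 0;0.2 -0.04 0 0;0 0 0 0")

```text
time: 35.33
eef_pos: [0.6176, 0.0753, 0.0856]
tcp_rot: [3.14, 0.004, -0.198]
force: [-6.5, 0.7, -1.0]
finger_gap: 0.454
```

>>> servo_tool(steps="0.2 -0.04 0 0;0.2 -0.04 0 0;0.2 -0.04 0 0;0 0 0 0")

```text
time: 35.83
eef_pos: [0.6236, 0.074, 0.0856]
tcp_rot: [3.14, 0.004, -0.198]
force: [-5.4, 1.2, -1.1]
finger_gap: 0.453
```

>>> servo_tool(steps="0.2 -0.04 0 0;0.2 -0.04 0 0;0.2 -0.04 0 0;0 0 0 0")

```text
time: 36.33
eef_pos: [0.625, 0.074, 0.085]
tcp_rot: [3.137, 0.014, -0.197]
force: [-15.8, 2.0, 6.6]
finger_gap: 0.451
```

>>> servo_tool(steps="0.4 -0.08 0 0;0.4 -0.08 0 0;0 0 0 0;0 0 0 0")

```text
time: 36.83
eef_pos: [0.6262, 0.0742, 0.0838]
tcp_rot: [3.133, 0.029, -0.195]
force: [-31.5, 2.8, 14.5]
finger_gap: 0.454
```

>>> servo_tool(steps="-2.2 0.2 0.1 0;-2.6 0 0.1 10;-0.3 -0.3 0 10;0 -0.3 0 10;0 0 0 10;0 0 0 10;0 0 0 10;0 0 0 10;0 0 0 10;0 0 0 10")

```text
time: 38.08
eef_pos: [0.5889, 0.0663, 0.0881]
tcp_rot: [3.141, 0.0, 1.378]
force: [-0.0, 0.0, -4.1]
finger_gap: 0.452
```

>>> servo_tool(steps="0 0 0 0;0 0 0 0")

```text
time: 38.33
eef_pos: [0.5886, 0.0666, 0.088]
tcp_rot: [3.141, 0.0, 1.37]
force: [-0.1, -0.6, -3.2]
finger_gap: 0.454
```

>>> servo_tool(steps="-0.06 -0.3 0 0;-0.06 -0.3 0 0;-0.04 -0.2 0 0;-0.04 -0.2 0 0;0 0 0 0")

```text
time: 38.95
eef_pos: [0.5867, 0.0584, 0.0883]
tcp_rot: [3.141, -0.003, 1.374]
force: [1.5, 5.5, -5.6]
finger_gap: 0.454
```

>>> servo_tool(steps="-0.04 -0.2 0 0;-0.04 -0.2 0 0;-0.04 -0.2 0 0;0 0 0 0")

```text
time: 39.45
eef_pos: [0.5855, 0.0526, 0.0882]
tcp_rot: [3.141, -0.003, 1.374]
force: [1.8, 5.2, -6.9]
finger_gap: 0.455
```

>>> servo_tool(steps="-0.04 -0.2 0 0;-0.04 -0.2 0 0;0 0 0 0")

```text
time: 39.83
eef_pos: [0.5851, 0.0511, 0.0885]
tcp_rot: [3.14, -0.008, 1.375]
force: [2.7, 9.3, -9.1]
finger_gap: 0.452
```

>>> servo_tool(steps="-0.04 -0.2 0 0;-0.04 -0.2 0 0;-0.04 -0.2 0 0;0 0 0 0")

```text
time: 40.33
eef_pos: [0.5847, 0.0506, 0.0892]
tcp_rot: [3.138, -0.019, 1.378]
force: [4.8, 17.6, -11.6]
finger_gap: 0.452
```

>>> servo_tool(steps="-0.08 -0.4 0 0;-0.06 -0.3 0 0;0 0 0 0;0 0 0 0")

```text
time: 40.83
eef_pos: [0.5843, 0.0499, 0.09]
tcp_rot: [3.135, -0.031, 1.382]
force: [7.6, 28.7, -16.6]
finger_gap: 0.456
```

>>> servo_tool(steps="0.2 1.2 1 0;0 0 4.5 0;0 0 4 5;-1 -3 1.6 5;-1.5 -5 0 5;-1.5 -5 0 5;-1.5 -5 0 4.8;-1.5 -5 0 0;-1 -3.5 0 0;-0.3 -1.7 0 0")

```text
time: 42.08
eef_pos: [0.499, -0.2397, 0.1983]
tcp_rot: [-3.138, 0.001, 1.801]
force: [-0.1, 0.6, -4.8]
finger_gap: 0.453
```

>>> servo_tool(steps="0 0 0 0;0 0 0 0;0 0 0 0")

```text
time: 42.45
eef_pos: [0.5014, -0.2341, 0.1992]
tcp_rot: [3.141, -0.0, 1.809]
force: [-0.6, 0.9, -3.9]
finger_gap: 0.454
```

>>> servo_tool(steps="0.1 0 -3 0;0 0 -3 0;0 0 -2.5 0;0 0 -1.5 0;0 0 -0.8 0;0 0 0 0")

```text
time: 43.2
eef_pos: [0.5021, -0.2359, 0.0911]
tcp_rot: [3.141, -0.0, 1.806]
force: [0.4, -0.5, -4.6]
finger_gap: 0.457
```

>>> servo_tool(steps="0 0 -0.3 0;0 0 -0.2 0;0 0 0 0")

```text
time: 43.58
eef_pos: [0.5028, -0.2359, 0.0887]
tcp_rot: [3.141, 0.002, 1.806]
force: [-4.8, 0.9, 11.9]
finger_gap: 0.458
```

>>> servo_tool(steps="0 0 0 0;0 0 0 0;0 0 0 0", fingers=0.52)

```text
time: 43.95
eef_pos: [0.5021, -0.2363, 0.0861]
tcp_rot: [3.141, 0.0, 1.805]
force: [-0.2, 0.1, -0.4]
finger_gap: 0.518
```

>>> servo_tool(steps="0 0 1 0;0 0 4 0;0 0 5 0;0 0 5 0;0 2 5 0;0 6 3 0;0 6 0 0;0 6 0 0;0 0 0 0")

```text
time: 45.08
eef_pos: [0.5013, -0.0337, 0.3154]
tcp_rot: [3.14, 0.001, 1.817]
force: [0.3, -0.4, 0.6]
finger_gap: 0.52
```

```bash
python3 - <<'E'
from h import *
s=ctrl.sense(); print(s["time"],s["eef_pos"],np.degrees(s["tcp_rot"]),s["q"])
t=optics.camera("top"); sc=optics.camera("scene")
r,o=packs(t,cam("top"))
for q in o: print(q)
v=rectify(t,cam("top"),.045,.34,.68,-.46,-.1,.0008)
C=cam("scene"); u=cv2.resize(sc[100:240,220:360],(425,425))
cv2.imwrite("pics/c6.png",np.hstack([v,u])[:,:,::-1]); print(v.shape)
# lid angle: project lip end corners for angles
c0=np.array([.5009,-.2343,0]); ex=np.array([.2385,-.9711,0]); ey=np.array([.9711,.2385,0]); z=np.array([0,0,1.])
for n,im in (("top",t),("scene",sc)):
  for a in (1.6,1.7,1.8,1.9):
    P=[c0+ex*.065+z*.066+(-ex*np.cos(a)+z*np.sin(a))*.155+ey*k for k in(-.03,.03)]
    print(n,a,project(P,cam(n)).round(1).tolist())
E
```

```text
45.075 [ 0.50129964 -0.03370764  0.31538488] [1.79889187e+02 4.66530870e-02 1.04100422e+02] [ 1.08193064  0.34217897 -1.326935    1.84408845  0.35355662  1.23025513
 -0.10651404]
(array([ 0.5721, -0.2701]), np.int32(290))
(array([ 0.5502, -0.1804]), np.int32(313))
(array([ 0.5165, -0.2865]), np.int32(244))
(array([ 0.4955, -0.1969]), np.int32(306))
(array([ 0.4546, -0.2943]), np.int32(303))
(array([0.4544, 0.3854]), np.int32(308))
(array([0.4148, 0.3517]), np.int32(285))
(array([0.3722, 0.3472]), np.int32(356))
(array([0.355 , 0.1674]), np.int32(98))
(425, 450, 3)
top 1.6 [[472.6, 249.7], [464.4, 222.9]]
top 1.7 [[479.2, 247.9], [471.0, 221.2]]
top 1.8 [[485.6, 246.2], [477.4, 219.6]]
top 1.9 [[491.6, 244.6], [483.4, 218.2]]
scene 1.6 [[282.4, 118.1], [263.9, 124.8]]
scene 1.7 [[279.0, 116.7], [260.5, 123.2]]
scene 1.8 [[275.7, 115.8], [257.3, 122.3]]
scene 1.9 [[272.5, 115.5], [254.2, 122.0]]
```

View pics/c6.png

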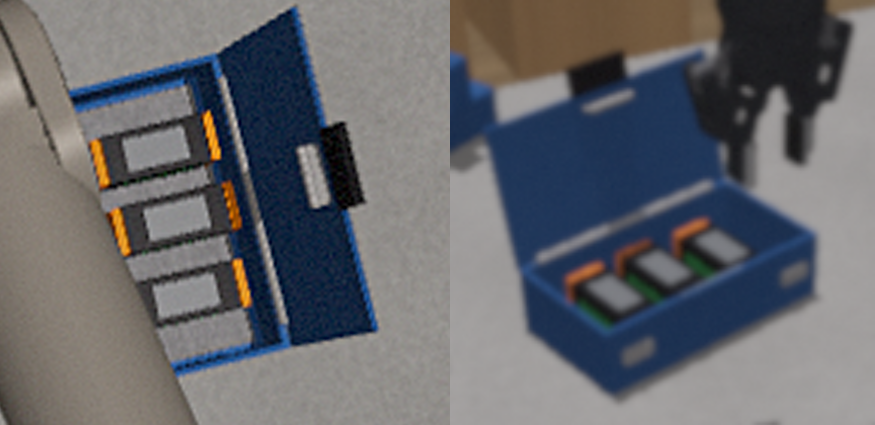

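All three packs are in, with no yellow visible and caps 92 mm apart on each. The lid stands at about 1.77 rad. I'll go over it with shut fingers and push from behind.

>>> servo_tool(steps="0 0 3 0;0.5 -4 0.5 0;0.6 -5.5 0 0;0.6 -5.5 0 0;0.6 -5.5 0 0;0.6 -5.5 0 0;0.6 -5.5 0 0;0 -3.2 0 0;0 0 0 0;0 0 0 0", fingers=0)

```text
time: 46.42
eef_pos: [0.5363, -0.3874, 0.3485]
tcp_rot: [3.142, -0.002, 1.805]
force: [0.6, 0.1, 0.3]
finger_gap: 0.002
```

```bash
python3 - <<'E'
from h import *
s=ctrl.sense(); print(s["time"],s["eef_pos"],np.degrees(s["tcp_rot"]),s["q"],s["finger_gap"])
E
```

```text
46.425 [ 0.53632332 -0.3873975   0.34848557] [ 1.79998512e+02 -9.45118727e-02  1.03414661e+02] [ 1.27731953  0.60544414 -1.12885882  1.42283395  0.54315592  1.45158107
  0.39070584] 0.002495572524448595
```

>>> servo_tool(steps="0 0 -4 0;0 0 -3 0;0 0 -1.6 0;-0.3 1.2 0 0;-0.3 1.2 0 0;-0.3 1.2 0 0;0 0 0 0")

```text
time: 47.3
eef_pos: [0.5282, -0.3496, 0.2641]
tcp_rot: [3.141, 0.001, 1.808]
force: [0.8, -0.2, -0.1]
finger_gap: -0.002
```

>>> servo_tool(steps="-0.3 1.2 0 0;-0.3 1.2 0 0;-0.3 1.2 0 0;0 0 0 0")

```text
time: 47.8
eef_pos: [0.5187, -0.3135, 0.263]
tcp_rot: [-3.141, -0.001, 1.808]
force: [-0.0, 0.1, -0.1]
finger_gap: 0.0
```

```bash
python3 - <<'E'
from h import *
s=ctrl.sense(); print(s["eef_pos"],s["force"])
sc=optics.camera("scene"); t=optics.camera("top")
cv2.imwrite("pics/c7.png",np.hstack([cv2.resize(sc[60:240,200:380],(400,400)),cv2.resize(t[160:340,360:540],(400,400))])[:,:,::-1])
E
```

```text
[ 0.51870695 -0.31351929  0.26303285] [-0.00379688  0.09050132 -0.12291011]
```

View pics/c7.png

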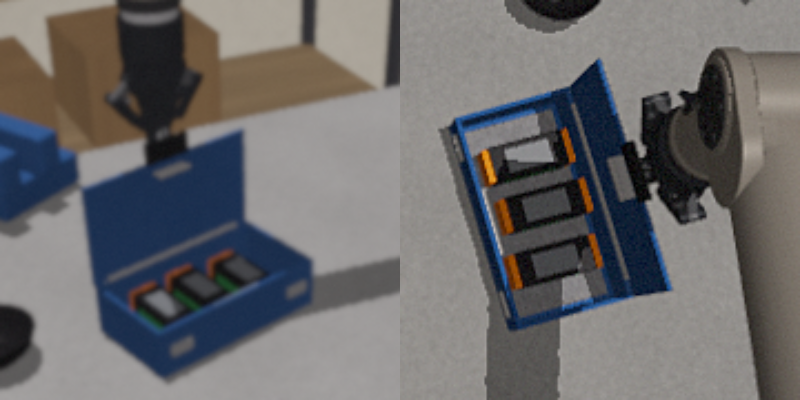

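>>> servo_tool(steps="-0.4 1.6 -0.2 0;-0.4 1.6 -0.3 0;-0.4 1.6 -0.4 0;-0.3 1.4 -0.4 0;-0.2 0.9 -0.6 0;-0.2 0.9 -0.6 0;-0.2 0.8 -0.7 0;0 0 0 0")

```text
time: 48.9
eef_pos: [0.4974, -0.2264, 0.2302]
tcp_rot: [-3.141, -0.001, 1.807]
force: [-0.0, 0.7, -0.5]
finger_gap: -0.001
```

>>> servo_tool(steps="-0.2 0.7 -0.8 0;-0.2 0.7 -0.8 0;-0.1 0.6 -0.9 0;-0.1 0.5 -1 0;-0.1 0.5 -1 0;-0.1 0.4 -1 0;0 0 0 0")

```text
time: 49.78
eef_pos: [0.4893, -0.1928, 0.1749]
tcp_rot: [-3.14, -0.001, 1.806]
force: [0.7, -0.2, -0.2]
finger_gap: 0.002
```

>>> servo_tool(steps="-0.1 0.3 -1 0;0 0.2 -1 0;0 0 -0.5 0;0 0 -0.3 0;0 0 0 0")

```text
time: 50.4
eef_pos: [0.4888, -0.1883, 0.1477]
tcp_rot: [-3.141, -0.0, 1.806]
force: [0.0, 0.5, -0.6]
finger_gap: -0.003
```

>>> servo_tool(steps="0 0 -0.3 0;0 0 -0.2 0;0 0 0 0")

```text
time: 50.78
eef_pos: [0.4891, -0.1882, 0.1436]
tcp_rot: [-3.142, 0.001, 1.806]
force: [-0.2, 0.3, 5.9]
finger_gap: 0.0
```

```bash
python3 - <<'E'
from h import *
s=ctrl.sense(); print(s["time"],s["eef_pos"],s["force"])
sc=optics.camera("scene"); t=optics.camera("top")
cv2.imwrite("pics/c8.png",np.hstack([cv2.resize(sc[100:240,220:360],(400,400)),cv2.resize(t[160:340,360:540],(400,400))])[:,:,::-1])
E
```

```text
50.775 [ 0.48911838 -0.18823115  0.14363864] [-0.18805854  0.26043304  5.86099647]
```

View pics/c8.png

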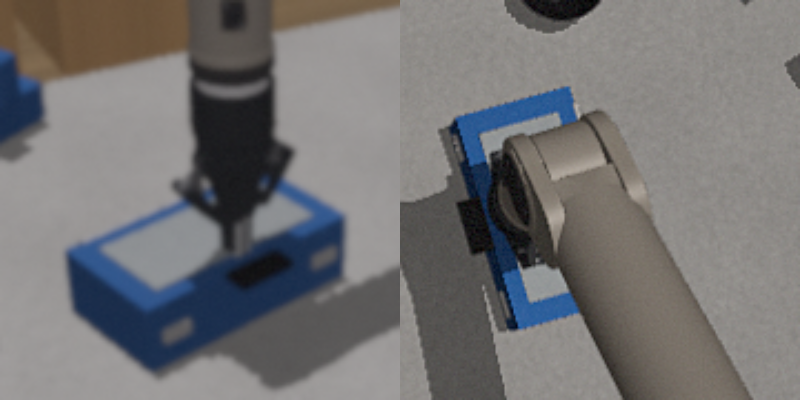

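>>> servo_tool(steps="0 0 -0.3 0;0 0 -0.3 0;0 0 0 0;0 0 0 0")

```text
time: 51.38
eef_pos: [0.4897, -0.1878, 0.1429]
tcp_rot: [-3.137, 0.005, 1.805]
force: [-16.5, 2.0, 50.2]
finger_gap: 0.005
```

>>> servo_tool(steps="0 0 1 0;0 0 4 0;0 0 5 0;0 0 5 0;0 5 2 0;0 6 0 0;0 6 0 0;0 6 0 0;0 6 0 0;0 0 0 0")

```text
time: 52.62
eef_pos: [0.4874, 0.1084, 0.3077]
tcp_rot: [3.14, -0.002, 1.818]
force: [-0.3, -1.4, 0.6]
finger_gap: -0.004
```

```bash
python3 - <<'E'
from h import *
s=ctrl.sense(); print(s["time"],s["eef_pos"],s["force"])
sc=optics.camera("scene"); t=optics.camera("top")
c0=np.array([.5009,-.2343,0]); ex=np.array([.2385,-.9711,0]); ey=np.array([.9711,.2385,0]); z=np.array([0,0,1.])
for n in ("scene","top"):
  for a in (0,.06,.12):
    P=[c0+ex*.065+z*.066+(-ex*np.cos(a)+z*np.sin(a))*.155+ey*k for k in(-.03,.03)]
    print(n,a,project(P,cam(n)).round(1).tolist())
cv2.imwrite("pics/c9.png",np.hstack([cv2.resize(sc[140:240,230:350],(480,400)),cv2.resize(t[100:340,160:520],(320,213))if 0 else cv2.resize(t[90:330,160:520],(320,400))])[:,:,::-1])
E
```

```text
52.625 [0.48739421 0.10835881 0.30766045] [-0.28190793 -1.40376865  0.64825556]
scene 0 [[321.8, 192.2], [304.2, 200.7]]
scene 0.06 [[321.8, 189.2], [304.1, 197.7]]
scene 0.12 [[321.6, 186.1], [303.8, 194.6]]
top 0 [[391.8, 274.6], [384.9, 250.6]]
top 0.06 [[392.4, 274.3], [385.5, 250.1]]
top 0.12 [[393.3, 273.9], [386.3, 249.6]]
```

View pics/c9.png

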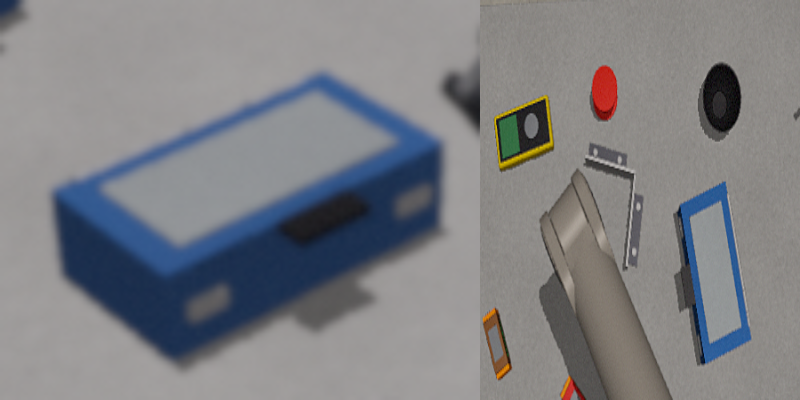

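The lid is flush: the lip end projects at (306,201) and (322,192) in the scene view, matching angle 0. The meter, spool and bowl are undisturbed, so I'm handing in.

```bash
python3 -c "
from workcell import ctrl
print(ctrl.sign_off())"
```

```text
the job is handed in; nothing more can be done
None
```

The job is finished and handed in at about 53 s. All three packs had both end caps pressed home against the bracket, one end on each leg with a quarter turn in between. They lie flat side by side in the case, about 60 mm apart, and the lid is shut.

**Caps:** each press ended with the force rising from about 6 N to 25–32 N at a hard stop. In the case, no yellow sleeve was visible. The caps measured about 92 mm apart, which is fully home. That measurement covered both ends of the first two packs. For the third, the last overhead picture gave both caps as well.

**Lid:** I pressed it down until it stopped moving. In the last scene picture its lip lined up with the fully shut position. The tab itself can't be seen once the lid is shut.

**Bystanders:** the meter, spool and bowl looked unmoved in the last overhead picture.

**What did not go to plan:**
- **Slot spacing:** the first lowering at the suggested 72 mm spacing touched the case's end wall with a finger knuckle at about 31 N upward (36 N in all). I moved that slot 12 mm inward, and the pack went in cleanly.
- **Lid press:** the last press peaked at about 50 N at the fingertips. That is above my target of about 20 N but well under the 120 N wrist limit.

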